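Sort the watering fittings into their trays

TASK

Sort the five watering fittings on the potting bench into the colour-lined trays: the two brass ones into the yellow tray, the two blue ones into the blue tray, and the black sprinkler with the red cap into the red tray. Stand each one upright on the floor of a bay, no more than one to a bay, and leave the clay pot and the tin where they are.

Things in the scene. Friction and masses are not known exactly. Their poses are not given: they have to be found in the camera images.
- brass_coupler: Brass hose coupler, 60 mm tall: knurled foot about 37 mm across up to 20 mm, narrow neck, then a smooth 30 mm barrel from 24 to 60 mm height with a wide dark bore (19 mm) in its top. About 120 g. Loose, standing upright; origin at the centre of its underside, z up along its axis; round, so yaw does not matter.
- brass_nozzle: Brass hose nozzle, 64 mm tall: knurled foot about 37 mm across up to 20 mm, smooth 30 mm barrel from 20 to 52 mm height, then a cone narrowing to a 14 mm tip. About 120 g. Loose, standing upright; origin at the centre of its underside, z up along its axis; round, so yaw does not matter.
- blue_connector: Blue plastic hose connector, 60 mm tall: knurled foot about 39 mm across up to 20 mm, smooth 32 mm barrel from 20 to 60 mm height with a black bore (20 mm) in its top. About 50 g. Loose, standing upright; origin at the centre of its underside, z up along its axis; round, so yaw does not matter.
- blue_plug: Blue plastic hose plug, 63 mm tall: the same knurled foot (39 mm, up to 20 mm) and smooth 32 mm barrel (20 to 60 mm height) but with a white button (20 mm) on top. About 50 g. Loose, standing upright; origin at the centre of its underside, z up along its axis; round, so yaw does not matter.
- sprinkler: Black sprinkler head, 62 mm tall: flange 38 mm across up to 12 mm, smooth black 30 mm body from 12 to 50 mm height, red cap 34 mm across from 50 to 60 mm with a small black bar on top. About 60 g. Loose, standing upright; origin at the centre of its underside, z up along its axis; round, so yaw does not matter.
- yellow_tray: Shallow black tray with a yellow floor, fixed to the bench: 76 (x) x 140 (y) x 22 mm high outside; walls and floor 4 mm thick. A 4 mm cross wall, as high as the rim, parts it into two bays, each 68 (x) x 64 (y) mm inside, centred at y = +34 and -34 mm in its frame. Origin: centre of its underside; z up; x within 0.2 rad of world x. Small lips jut 7 mm out at its y ends.
- blue_tray: Shallow black tray with a blue floor, fixed to the bench: 76 (x) x 140 (y) x 22 mm high outside; walls and floor 4 mm thick. A 4 mm cross wall, as high as the rim, parts it into two bays, each 68 (x) x 64 (y) mm inside, centred at y = +34 and -34 mm in its frame. Origin: centre of its underside; z up; x within 0.2 rad of world x. Small lips jut 7 mm out at its y ends.
- red_tray: Shallow black tray with a red floor, fixed to the bench: 76 (x) x 140 (y) x 22 mm high outside; walls and floor 4 mm thick. A 4 mm cross wall, as high as the rim, parts it into two bays, each 68 (x) x 64 (y) mm inside, centred at y = +34 and -34 mm in its frame. Origin: centre of its underside; z up; x within 0.2 rad of world x. Small lips jut 7 mm out at its y ends.
- clay_pot: Open terracotta flower pot, 90 mm across the rim, 80 mm tall, loose, standing beside the work; not to be disturbed. Origin at the centre of its underside.
- tin: Closed round can, grey steel with a white label and pale top, 76 mm across, 100 mm tall, loose, standing beside the work; not to be disturbed. Origin at the centre of its underside.
Mind the look-alikes: they are no part of the job. What is shaped like the brass_nozzle but orange or pink is not meant.

How it is judged:
By the outcome, as a careful person would: the job done as asked, in the order asked, and still so for the second after the job is handed in, with the robot touching nothing.
It also fails if it takes over 120 s, if anything falls off the work surface, if the arm or the gripper's body presses on something with over 40 N, if the wrist force passes 120 N, or if a joint passes its speed limit or range.

ROBOT

A 6-joint arm with a two-finger parallel gripper is mounted at the origin on the work surface. World frame = base frame: x ahead of the robot, y to its left, z up, the work surface at z = 0. Lengths are in m, angles in rad, forces in N, time in s.
With the tool pointing down it reaches from about 0.275 to 0.825 m from the base axis. Payload 5.2 kg.
Tool frame: the origin (TCP) lies between the finger pads; the fingertips stand 25 mm ahead of it and the grasp point (between the pads) lies 6 mm ahead of it; z points along the fingers, y is the line along which they close (so a half turn about z gives the same grasp; the last joint's range is limited). The gripper opens to 93 mm and grips with 3 to 60 N. Pads are 15 mm wide; open, the fingers measure 128 mm over their backs; the gripper's body (75 mm by 188 mm) begins 65 mm behind the grasp point.
Start: joints at [-0.203, 0.259, 1.535, -0, 1.348, -0.203], TCP at [0.55, 0, 0.244] pointing down, gripper open.
Joint ranges: [-3.14, 3.14], [-0.91, 2.08], [0.19, 2.58], [-1.22, 4.36], [0.22, 2.71], [-3.12, 3.12]. Speed limits (rad/s): [2.57, 2.57, 3.14, 3.14, 3.14, 3.14].

INTERFACE

Orientations are given as [roll, pitch, yaw] about the fixed x, y, z axes, in that order (R = Rz(yaw) Ry(pitch) Rx(roll)).
In Python, from rig import * gives the robot as it stands.
- The arm moves only by the shell command python3 -m pendant 'ROWS'. ROWS is a JSON object whose one key "plan" holds a list of rows, each a list of 7 numbers: the finger opening in m, from 0 to 0.093, then the shift along the tool's x, y, z in m, then the turn, a rotation vector about the tool's x, y, z in degrees. In form: {"plan": [[gripper, x, y, z, ax, ay, az], ...]}. A call has exactly 5 rows; each row is the pose to reach, as a shift and turn from the pose commanded when the call began, along the tool's axes at that moment; what a row does not reach only later rows make up. A row lasts 1/10 s, in which the tool goes at most 50 mm and 8.59 degrees, less where a joint would pass 70% of its speed; a pose out of reach is approached as far as the arm can. A call with a gripper value outside its range is refused whole. The fingers move at their own pace and stop on an object; the grip force is fixed at half the most. Time passes only in rows, so rows that repeat a pose let the fingers close, or fill a call up. It gives the time, the measured TCP pose, the force, the opening and the grip force at its end, in the units of the state.
- state(): the state, without advancing time (a new reading comes with each control period).
- capture(name): name is "scene" or "side" or "wrist"; returns a dict with "frame" (400x640x3 uint8, red, green, blue), "range_z" (400x640 float32, m along the optical axis (not along the pixel's ray), 0 where there is no reading), "fov_y" (degrees; the focal length in pixels is half the picture's height over the tangent of half this angle, whatever the lens; pixels are square), "cx", "cy" (the principal point, pixels), "R" (3x3) and "t" (3): a world point X has camera coordinates R X + t; the wrist camera has in their place "hand_eye" (4x4, takes a point from camera to tool coordinates, whose origin is the TCP and whose axes are the flange's). Camera axes: x right, y down, z forward; pixel columns grow to the right and rows downward; lengths in m; the calibration is good to about 2 mm. A picture is of the moment at which its call begins: read the wrist's pose just before it.
- hand_in(): hands the job in; it is judged then, once.
The state is a dict: "t": time; "joint_pos": joint angles; "joint_velocities": joint speeds; "joint_torque": joint torques, N m; "position": TCP position; "ee_rot": TCP orientation; "wrist_force": force on the tool from outside, world axes, zero at the start; "ft_torque": the same for the moment, N m; "width": finger opening in m; "grasp_force": force on a finger pad.
Only numpy, scipy, OpenCV 4.12 (cv2) and the standard library are available. Lean on these libraries where they do the work, as an engineer would, in place of code of your own. Each camera call takes 0.05 s, during which the arm holds its last target. There are 200 camera calls.

## Working session

There is one attempt and no reset: what is moved stays moved. The work goes in short steps, Python scripts to look and compute and a shell command to move; the robot and the scene stay as the last step left them, time stands still between calls to the robot, and variables do not carry over. Pictures are saved under pics/ and viewed, at most 14 in all, crops included, and the job is handed in when it is done.

```bash
mkdir -p pics; ls
cat > h.py <<'E'
from rig import *
import numpy as np, cv2
from scipy.spatial.transform import Rotation as Ro
def snap(n,f):
    s=state(); c=capture(n); cv2.imwrite('pics/'+f+'.png',c['frame'][...,::-1])
    if 'R' in c: R,t=np.array(c['R']),np.array(c['t']); M=np.eye(4); M[:3,:3]=R.T; M[:3,3]=-R.T@t
    else:
        T=np.eye(4); T[:3,:3]=Ro.from_euler('xyz',s['ee_rot']).as_matrix(); T[:3,3]=s['position']; M=T@np.array(c['hand_eye'])
    np.savez('pics/'+f,frame=c['frame'],z=c['range_z'],M=M,f=200/np.tan(np.radians(c['fov_y'])/2),c=[c['cx'],c['cy']])
def cloud(f):
    d=np.load('pics/'+f+'.npz'); v,u=np.mgrid[0:400,0:640]; z=d['z']
    P=np.stack([(u-d['c'][0])/d['f']*z,(v-d['c'][1])/d['f']*z,z],-1)@d['M'][:3,:3].T+d['M'][:3,3]
    P[z==0]=np.nan; return P,d['frame']
E
python3 - <<'E'
from h import *
s=state();print(s['position'],s['ee_rot'],s['t'])
for n in('scene','side','wrist'):
    snap(n,n+'0'); P,_=cloud(n+'0'); print(n,np.load('pics/%s0.npz'%n)['M'].round(3).tolist(), np.nanmedian(P[...,2]))
E
```

```text
pics
[5.49496733e-01 1.33741616e-04 2.42844759e-01] [-3.13983433e+00 -3.76227797e-04  1.57080104e+00] 0.0
scene [[-0.023, 0.739, -0.674, 1.179], [1.0, 0.018, -0.015, 0.009], [0.002, -0.674, -0.739, 0.738], [0.0, 0.0, 0.0, 1.0]] 0.0024437565213218937
side [[-0.982, -0.136, 0.129, 0.367], [-0.188, 0.723, -0.664, 0.883], [-0.003, -0.677, -0.736, 1.029], [0.0, 0.0, 0.0, 1.0]] -0.0030692177180200453
wrist [[1.0, 0.001, -0.002, 0.55], [-0.0, -0.961, -0.276, 0.076], [-0.003, 0.276, -0.961, 0.385], [0.0, 0.0, 0.0, 1.0]] 0.0018178922448073564
```

View pics/scene0.png

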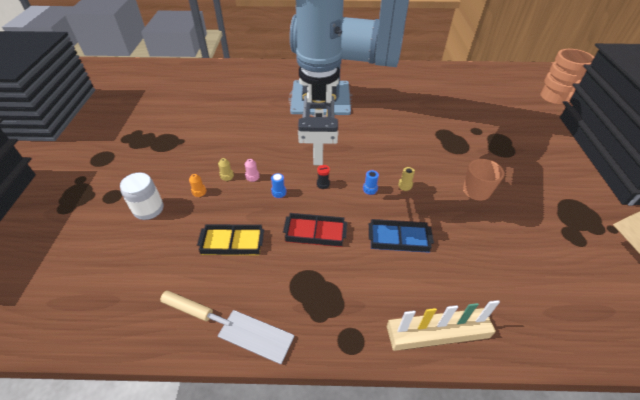

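View pics/side0.png

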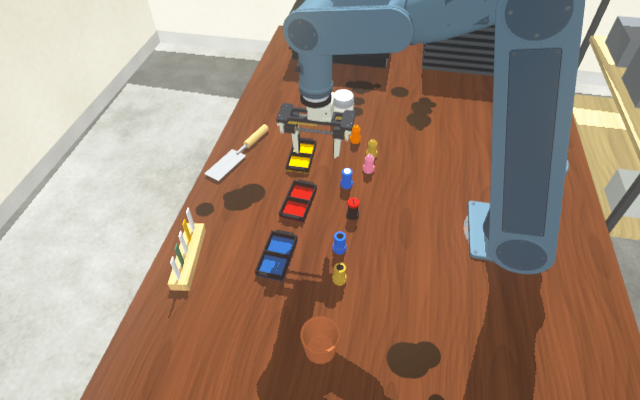

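The scene view shows, left to right: tin (140,195), orange decoy (198,185), brass nozzle (226,169), pink decoy (251,170), blue plug (278,186), sprinkler (323,177), blue connector (372,182), brass coupler (407,179), and pot (483,180). The trays are yellow (232,240), red (316,230) and blue (401,236). The side view confirms the same order, so I'll measure from both depth clouds.

```bash
cat >> h.py <<'E'
def pix(f,X):
    d=np.load('pics/'+f+'.npz'); p=(np.asarray(X)-d['M'][:3,3])@d['M'][:3,:3]; return p[...,:2]/p[...,2:]*d['f']+d['c']
E
python3 - <<'E'
from h import *
from scipy.optimize import least_squares
px={'nozzle':(226,169),'plug':(278,186),'sprink':(323,177),'conn':(372,182),'coupl':(407,179),'orange':(198,185),'pink':(251,170),'tin':(140,195),'pot':(483,180)}
P,F=cloud('scene0'); S,G=cloud('side0')
for Q in(P,S): 
    q=Q.reshape(-1,3); m=(abs(q[:,2])<.01)&(abs(q[:,0]-.5)<.2)&(abs(q[:,1])<.3); print('table',np.nanmedian(q[m,2]))
rad=dict(plug=.016,conn=.016)
for n,(u,v) in px.items():
    c=np.nanmedian(P[v-2:v+3,u-2:u+3].reshape(-1,3),0)
    out=[]
    for Q in(P,S):
        q=Q.reshape(-1,3); q=q[~np.isnan(q[:,0])]
        m=(np.hypot(*(q[:,:2]-c[:2]).T)<(.035 if n not in('tin','pot') else .07))&(q[:,2]>.01)&(q[:,2]<.13)
        w=q[m]; top=np.percentile(w[:,2],97) if len(w) else np.nan
        b=w[(w[:,2]>.027)&(w[:,2]<.05)]; r=rad.get(n,.015)
        if n in('tin','pot'): r=.038
        if len(b)>6:
            s=least_squares(lambda x:np.hypot(*(b[:,:2]-x).T)-r,b[:,:2].mean(0)-[0.01 if Q is P else 0,0 if Q is P else .01],loss='soft_l1',f_scale=.002)
            out+=[s.x.round(4).tolist(),len(b)]
        out+=['top',round(float(top),3)]
    print(n,out)
# trays: floor by colour
for n,(u,v) in {'Y':(232,240),'R':(316,230),'B':(401,236)}.items():
    c=np.nanmedian(P[v-3:v+4,u-20:u+21].reshape(-1,3),0)
    for Q in(P,S):
        q=Q.reshape(-1,3); q=q[~np.isnan(q[:,0])]
        m=(abs(q[:,0]-c[0])<.06)&(abs(q[:,1]-c[1])<.1)&(q[:,2]>.012)&(q[:,2]<.035)
        r=cv2.minAreaRect((q[m,:2]*1000).astype(np.float32))
        print(n,r,'rim',np.percentile(q[m,2],[50,90]).round(4),c.round(3))
E
```

```text
table 0.0025625380386248287
table -0.0020514377732984146
nozzle [[0.4166, -0.2646], 67, 'top', 0.067, [0.4167, -0.2597], 45, 'top', 0.062]
plug [[0.4783, -0.1103], 73, 'top', 0.066, [0.4784, -0.1061], 54, 'top', 0.062]
sprink [[0.4412, 0.0107], 65, 'top', 0.064, [0.442, 0.0154], 43, 'top', 0.061]
conn [[0.4593, 0.1404], 70, 'top', 0.064, [0.4598, 0.1441], 60, 'top', 0.061]
coupl [[0.443, 0.2391], 70, 'top', 0.064, [0.4439, 0.2436], 57, 'top', 0.061]
orange [[0.4809, -0.3287], 72, 'top', 0.067, [0.4811, -0.3249], 51, 'top', 0.061]
pink [[0.4178, -0.1907], 66, 'top', 0.067, [0.4183, -0.187], 51, 'top', 0.061]
tin [[0.5454, -0.4476], 221, 'top', 0.104, 'top', 0.1]
pot [[0.4586, 0.4329], 198, 'top', 0.083, [0.4561, 0.4425], 221, 'top', 0.08]
Y ((646.113037109375, -208.72659301757812), (79.73460388183594, 154.70176696777344), 0.7025319337844849) rim [0.0226 0.0253] [ 0.645 -0.206  0.006]
Y ((645.70263671875, -206.20306396484375), (77.0408706665039, 161.41200256347656), 0.9172109365463257) rim [0.018  0.0213] [ 0.645 -0.206  0.006]
R ((610.5347900390625, -7.1796875), (154.1382293701172, 80.81999969482422), 85.76422882080078) rim [0.0226 0.0252] [ 0.609 -0.003  0.006]
R ((611.0725708007812, -2.0074920654296875), (158.7630615234375, 78.8533935546875), 84.91556549072266) rim [0.0184 0.0215] [ 0.609 -0.003  0.006]
B ((624.257568359375, 199.78848266601562), (153.79127502441406, 80.1472396850586), 87.06290435791016) rim [0.0225 0.0252] [0.622 0.207 0.006]
B ((623.3641357421875, 203.373291015625), (158.74496459960938, 77.68050384521484), 87.58076477050781) rim [0.0191 0.0223] [0.622 0.207 0.006]
```

Run:
```python
import cv2
a=cv2.imread('pics/scene0.png')[140:270,160:450]; cv2.imwrite('pics/c1.png',cv2.resize(a,(783,351),interpolation=cv2.INTER_CUBIC))
```

```text
(no output)
```

View pics/c1.png

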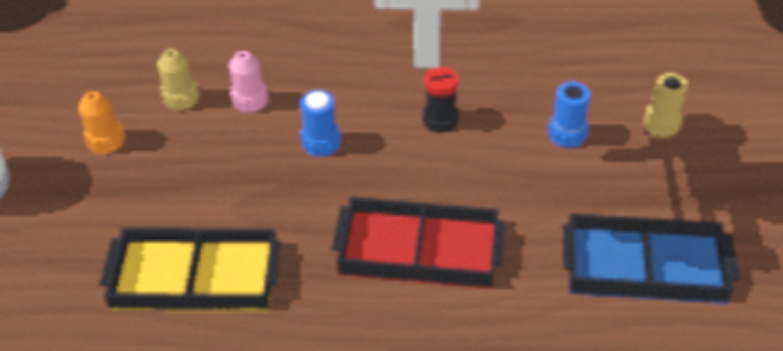

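View pics/wrist0.png

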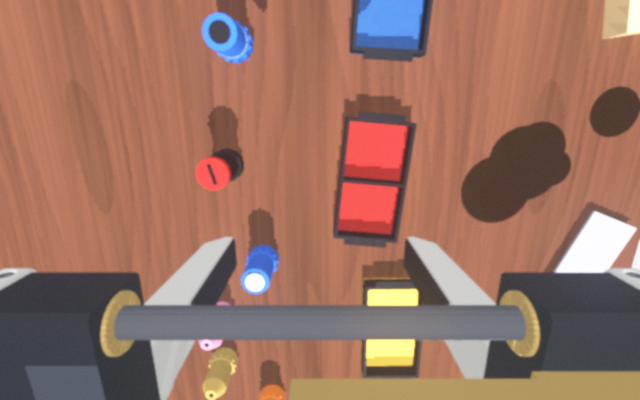

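The crop confirms which fitting is which: brass nozzle second from left, pink decoy beside it, white-topped plug, red-capped sprinkler, bored connector and coupler. In the wrist view the sprinkler cap is at (213,173), the connector at (222,35), the plug at (257,280) and the red tray around (374,180). I'll use it as the third estimate.

Run:
```python
from h import *
from scipy.optimize import least_squares
W,F=cloud('wrist0'); q=W.reshape(-1,3); q=q[~np.isnan(q[:,0])]
print('table',np.median(q[abs(q[:,2])<.01,2]))
for n,c,r in(('plug',(.478,-.108),.016),('sprink',(.4416,.013),.015),('conn',(.4596,.142),.016)):
    m=np.hypot(*(q[:,:2]-c).T)<.03; w=q[m&(q[:,2]>.01)&(q[:,2]<.1)]; top=w[:,2].max(); t=w[w[:,2]>top-.005]; b=w[(w[:,2]>.025)&(w[:,2]<.047)]
    s=least_squares(lambda x:np.hypot(*(b[:,:2]-x).T)-r,c,loss='soft_l1',f_scale=.002)
    print(n,s.x.round(4),len(b),'top',top.round(4),'topctr',((t[:,:2].max(0)+t[:,:2].min(0))/2).round(4))
m=(abs(q[:,0]-.61)<.06)&(abs(q[:,1]+.004)<.1)&(q[:,2]>.014)&(q[:,2]<.035)
print(cv2.minAreaRect((q[m,:2]*1000).astype(np.float32)),np.percentile(q[m,2],[50,90]))
# red/yellow cross wall height from colour: floors z
for nm,(u,v) in dict(redtop=(375,150),redbot=(368,208),yel=(391,341)).items(): print(nm,W[v,u].round(4))
```

```text
table 0.0012556830924713713
plug [ 0.4773 -0.1091] 229 top 0.0658 topctr [ 0.4775 -0.1083]
sprink [0.4406 0.012 ] 157 top 0.0642 topctr [0.4413 0.0121]
conn [0.459  0.1419] 209 top 0.0641 topctr [0.4595 0.1415]
((609.6373291015625, -6.268165588378906), (154.3378448486328, 76.37370300292969), 84.88855743408203) [0.02282818 0.02389282]
redtop [0.6134 0.0292 0.0056]
redbot [ 0.608  -0.0407  0.0065]
yel [ 0.6477 -0.2327  0.0051]
```

```bash
python3 -m pendant '{"plan":[[0.06,-0.04,-0.02,0,0,0,0],[0.06,-0.085,-0.043,0,0,0,0],[0.06,-0.13,-0.066,0,0,0,0],[0.06,-0.175,-0.09,0,0,0,0],[0.06,-0.22,-0.112,0,0,0,0]]}'
python3 -m pendant '{"plan":[[0.06,-0.03,-0.015,0.0,0,0,0],[0.06,-0.042,-0.022,0.02,0,0,0],[0.06,-0.0425,-0.022,0.05,0,0,0],[0.06,-0.0425,-0.022,0.07,0,0,0],[0.06,-0.0425,-0.022,0.07,0,0,0]]}'
python3 - <<'E'
from h import *
snap('wrist','w1'); s=state(); print(s['position'],s['ee_rot'],s['width'])
P,_=cloud('w1'); q=P.reshape(-1,3); q=q[~np.isnan(q[:,0])]
for c in((.416,-.2625),(.418,-.189)):
    w=q[(np.hypot(*(q[:,:2]-c).T)<.03)&(q[:,2]>.01)&(q[:,2]<.1)]
    t=w[w[:,2]>w[:,2].max()-.005]; print(len(w),w[:,2].max(),t.mean(0))
E
```

```text
t: 0.65
position: [0.4376, -0.2192, 0.2435]
ee_rot: [-3.141, -0.0, 1.571]
wrist_force: [1.0, -0.3, -0.4]
width: 0.061
grasp_force: 0.0
t: 1.15
position: [0.4151, -0.2592, 0.1708]
ee_rot: [-3.137, -0.005, 1.57]
wrist_force: [-0.8, 0.7, -0.1]
width: 0.0602
grasp_force: 0.0
[ 0.41613879 -0.25990432  0.17258249] [-3.13915754e+00 -2.46902185e-03  1.57048592e+00] 0.0602468310943159
1468 0.06679833635029037 [ 0.41601861 -0.26197411  0.06446794]
1322 0.06713889997803993 [ 0.41737371 -0.18919524  0.06463949]
```

View pics/w1.png

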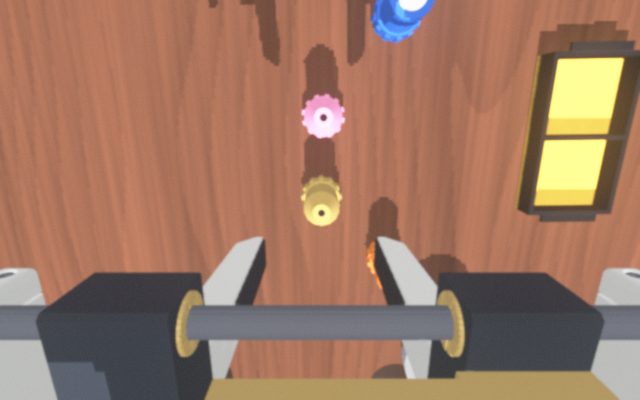

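The wrist view shows the nozzle tip (321,203) centred between the fingers. The pink decoy (323,115) and orange decoy (374,265) are both clear. Descending to grasp.

```bash
python3 -m pendant '{"plan":[[0.06,0,0,0.04,0,0,0],[0.06,0,0,0.08,0,0,0],[0.06,0,0,0.11,0,0,0],[0.06,0,0,0.126,0,0,0],[0.06,0,0,0.126,0,0,0]]}'
python3 -m pendant '{"plan":[[0.06,0,0,0,0,0,0],[0.015,0,0,0,0,0,0],[0.015,0,0,0,0,0,0],[0.015,0,0,0,0,0,0],[0.015,0,0,0,0,0,0]]}'
python3 -m pendant '{"plan":[[0.015,0,0,0,0,0,0],[0.015,0,0,0,0,0,0],[0.015,0,0,-0.02,0,0,0],[0.015,0,0,-0.06,0,0,0],[0.015,0,0,-0.1,0,0,0]]}'
```

```text
t: 1.7
position: [0.4166, -0.2599, 0.0467]
ee_rot: [-3.14, -0.002, 1.571]
wrist_force: [-0.6, 0.2, -0.3]
width: 0.0601
grasp_force: 0.0
t: 2.2
position: [0.4172, -0.2608, 0.0483]
ee_rot: [3.141, 0.001, 1.571]
wrist_force: [-1.7, -0.3, 1.8]
width: 0.0327
grasp_force: 0.4
t: 2.7
position: [0.4162, -0.2598, 0.1478]
ee_rot: [-3.139, -0.002, 1.571]
wrist_force: [0.2, -0.4, -0.5]
width: 0.0295
grasp_force: 30.0
```

```bash
python3 -m pendant '{"plan":[[0.015,0.004,0.03,0,0,0,0],[0.015,0.008,0.075,0,0,0,0],[0.015,0.012,0.12,0,0,0,0],[0.015,0.016,0.165,0,0,0,0],[0.015,0.0195,0.21,0,0,0,0]]}'
python3 -m pendant '{"plan":[[0.015,0,0.02,0,0,0,0],[0.015,0,0.02,0.01,0,0,0],[0.015,0,0.02,0.04,0,0,0],[0.015,0,0.02,0.06,0,0,0],[0.015,0,0.02,0.06,0,0,0]]}'
python3 - <<'E'
from h import *
snap('wrist','w2'); snap('scene','s2'); s=state(); print(s['position'],s['ee_rot'],s['width'],s['wrist_force'])
a=cv2.imread('pics/w2.png'); b=cv2.imread('pics/s2.png')[190:290,180:340]
cv2.imwrite('pics/c2.png',np.vstack([cv2.resize(a,(480,300)),cv2.resize(b,(480,300))]))
E
```

```text
t: 3.2
position: [0.6284, -0.2404, 0.147]
ee_rot: [-3.141, -0.0, 1.571]
wrist_force: [0.1, -1.5, -0.3]
width: 0.0295
grasp_force: 30.0
t: 3.7
position: [0.6431, -0.2397, 0.0828]
ee_rot: [-3.133, -0.004, 1.57]
wrist_force: [-0.7, 0.5, -1.6]
width: 0.0292
grasp_force: 30.0
[ 0.64574001 -0.24104398  0.08706074] [-3.13964345e+00 -9.41157726e-04  1.57024998e+00] 0.02924169527476496 [ 0.43874989 -0.41966089  0.13319788]
```

View pics/c2.png

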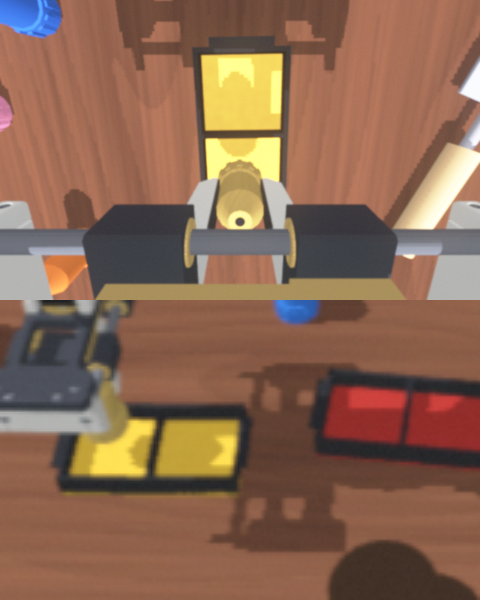

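The nozzle hangs upright, centred over the left yellow bay. Lowering and releasing.

```bash
python3 -m pendant '{"plan":[[0.015,0,0,0.015,0,0,0],[0.015,0,0,0.028,0,0,0],[0.015,0,0,0.035,0,0,0],[0.015,0,0,0.035,0,0,0],[0.015,0,0,0.035,0,0,0]]}'
python3 -m pendant '{"plan":[[0.06,0,0,0,0,0,0],[0.06,0,0,0,0,0,0],[0.06,0,0,0,0,0,0],[0.06,0,0,0,0,0,0],[0.06,0,0,0,0,0,0]]}'
python3 -m pendant '{"plan":[[0.06,0,0,-0.02,0,0,0],[0.06,0,0,-0.06,0,0,0],[0.06,0,0,-0.1,0,0,0],[0.06,0,0,-0.127,0,0,0],[0.06,0,0,-0.127,0,0,0]]}'
python3 - <<'E'
from h import *
snap('wrist','w3'); s=state(); print(s['position'])
P,_=cloud('w3'); q=P.reshape(-1,3); q=q[~np.isnan(q[:,0])]
w=q[(np.hypot(*(q[:,:2]-(.646,-.2415)).T)<.025)&(q[:,2]>.03)&(q[:,2]<.12)]
t=w[w[:,2]>w[:,2].max()-.006]; print(w[:,2].max(),t.mean(0))
E
```

```text
t: 4.3
position: [0.6469, -0.241, 0.0523]
ee_rot: [-3.141, -0.0, 1.571]
wrist_force: [-0.7, -0.7, -0.8]
width: 0.0293
grasp_force: 30.0
t: 4.8
position: [0.647, -0.2411, 0.0527]
ee_rot: [3.141, 0.0, 1.571]
wrist_force: [0.9, 0.7, 0.2]
width: 0.0591
grasp_force: 0.0
t: 5.3
position: [0.6493, -0.2423, 0.1854]
ee_rot: [3.133, 0.005, 1.571]
wrist_force: [0.8, -0.3, 1.2]
width: 0.0597
grasp_force: 0.0
[ 0.64813844 -0.24165166  0.18240454]
0.07144955786830803 [ 0.64712373 -0.24237563  0.06832475]
```

Nozzle placed: its top is at about 0.068 after the camera's 3 mm bias. Coupler next.

```bash
python3 -m pendant '{"plan":[[0.06,0.035,-0.014,0,0,0,0],[0.06,0.08,-0.033,0,0,0,0],[0.06,0.125,-0.052,0,0,0,0],[0.06,0.17,-0.071,0,0,0,0],[0.06,0.215,-0.09,0,0,0,0]]}'
python3 -m pendant '{"plan":[[0.06,0.045,-0.019,0,0,0,0],[0.06,0.09,-0.038,0,0,0,0],[0.06,0.135,-0.057,0,0,0,0],[0.06,0.18,-0.076,0,0,0,0],[0.06,0.225,-0.095,0,0,0,0]]}'
python3 -m pendant '{"plan":[[0.06,0.03,-0.012,0,0,0,0],[0.06,0.044,-0.018,0,0,0,0],[0.06,0.044,-0.018,0.03,0,0,0],[0.06,0.044,-0.018,0.05,0,0,0],[0.06,0.044,-0.018,0.05,0,0,0]]}'
python3 - <<'E'
from h import *
snap('wrist','w4'); s=state(); print(s['position'],s['ee_rot'])
P,_=cloud('w4'); q=P.reshape(-1,3); q=q[~np.isnan(q[:,0])]
w=q[(np.hypot(*(q[:,:2]-(.443,.241)).T)<.025)&(q[:,2]>.03)&(q[:,2]<.1)]
t=w[w[:,2]>w[:,2].max()-.006]; print(w[:,2].max(),(t.max(0)+t.min(0))/2)
E
```

```text
t: 5.85
position: [0.5548, -0.0242, 0.1776]
ee_rot: [-3.138, -0.001, 1.57]
wrist_force: [-0.1, 0.3, 0.2]
width: 0.06
grasp_force: 0.0
t: 6.35
position: [0.4598, 0.2003, 0.178]
ee_rot: [-3.139, 0.0, 1.57]
wrist_force: [-0.1, 0.1, 0.0]
width: 0.06
grasp_force: 0.0
t: 6.85
position: [0.4406, 0.2423, 0.1257]
ee_rot: [-3.133, 0.002, 1.571]
wrist_force: [-0.7, 0.1, -0.6]
width: 0.0604
grasp_force: 0.0
[0.44193968 0.24248544 0.12738694] [-3.13602670e+00  1.56829191e-03  1.57093712e+00]
0.06331859842226728 [0.44341454 0.24070843 0.06032251]
```

```bash
python3 -m pendant '{"plan":[[0.06,0,0.001,0.03,0,0,0],[0.06,0,0.001,0.06,0,0,0],[0.06,0,0.001,0.082,0,0,0],[0.06,0,0.001,0.082,0,0,0],[0.06,0,0.001,0.082,0,0,0]]}'
python3 -m pendant '{"plan":[[0.015,0,0,0,0,0,0],[0.015,0,0,0,0,0,0],[0.015,0,0,0,0,0,0],[0.015,0,0,0,0,0,0],[0.015,0,0,0,0,0,0]]}'
python3 -m pendant '{"plan":[[0.015,0,0,0,0,0,0],[0.015,0,0,-0.02,0,0,0],[0.015,0,0,-0.06,0,0,0],[0.015,0,0,-0.1,0,0,0],[0.015,0,0,-0.12,0,0,0]]}'
python3 -m pendant '{"plan":[[0.015,-0.035,0.017,0,0,0,0],[0.015,-0.075,0.037,0,0,0,0],[0.015,-0.115,0.057,0,0,0,0],[0.015,-0.155,0.076,0,0,0,0],[0.015,-0.195,0.095,0,0,0,0]]}'
python3 -m pendant '{"plan":[[0.015,-0.04,0.02,0,0,0,0],[0.015,-0.08,0.04,0,0,0,0],[0.015,-0.12,0.06,0,0,0,0],[0.015,-0.16,0.08,0,0,0,0],[0.015,-0.20,0.097,0,0,0,0]]}'
python3 -m pendant '{"plan":[[0.015,-0.018,0.009,0,0,0,0],[0.015,-0.019,0.009,0.03,0,0,0],[0.015,-0.019,0.009,0.06,0,0,0],[0.015,-0.019,0.009,0.08,0,0,0],[0.015,-0.019,0.009,0.08,0,0,0]]}'
python3 - <<'E'
from h import *
s=state();print(s['position'],s['wrist_force']); snap('wrist','w5')
E
```

```text
t: 7.4
position: [0.4454, 0.2429, 0.0483]
ee_rot: [3.142, -0.0, 1.57]
wrist_force: [0.2, -0.7, 1.0]
width: 0.0604
grasp_force: 0.0
t: 7.9
position: [0.445, 0.2431, 0.0482]
ee_rot: [3.141, -0.0, 1.571]
wrist_force: [-1.7, 0.3, 3.9]
width: 0.0292
grasp_force: 30.0
t: 8.4
position: [0.4462, 0.2434, 0.1707]
ee_rot: [3.138, -0.001, 1.571]
wrist_force: [0.8, 0.5, -1.8]
width: 0.0299
grasp_force: 30.0
t: 8.9
position: [0.5403, 0.0463, 0.1673]
ee_rot: [-3.141, -0.0, 1.571]
wrist_force: [0.6, 0.4, -1.0]
width: 0.0292
grasp_force: 30.0
t: 9.4
position: [0.6374, -0.1538, 0.1669]
ee_rot: [-3.141, -0.0, 1.571]
wrist_force: [0.7, 0.8, -0.8]
width: 0.0295
grasp_force: 30.0
t: 9.9
position: [0.6433, -0.1701, 0.0832]
ee_rot: [-3.134, -0.003, 1.571]
wrist_force: [-0.8, 0.1, -0.9]
width: 0.0298
grasp_force: 30.0
[ 0.64325947 -0.17005943  0.08318636] [-0.80059516  0.12535431 -0.88075108]
```

View pics/w5.png

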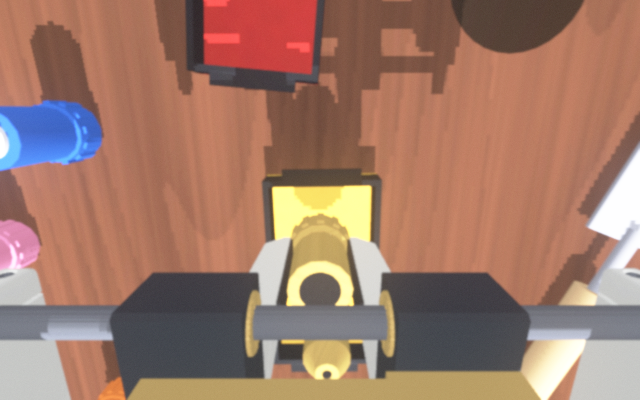

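The coupler hangs upright at (320,275), centred over the free yellow bay, with the nozzle standing behind it (326,358). Placing it, then on to the plug.

```bash
python3 -m pendant '{"plan":[[0.015,-0.001,0,0.015,0,0,0],[0.015,-0.001,0,0.028,0,0,0],[0.015,-0.001,0,0.035,0,0,0],[0.015,-0.001,0,0.035,0,0,0],[0.015,-0.001,0,0.035,0,0,0]]}'
python3 -m pendant '{"plan":[[0.06,0,0,0,0,0,0],[0.06,0,0,0,0,0,0],[0.06,0,0,0,0,0,0],[0.06,0,0,0,0,0,0],[0.06,0,0,0,0,0,0]]}'
python3 -m pendant '{"plan":[[0.06,0,0,-0.02,0,0,0],[0.06,0,0,-0.06,0,0,0],[0.06,0,0,-0.1,0,0,0],[0.06,0,0,-0.127,0,0,0],[0.06,0,0,-0.127,0,0,0]]}'
python3 -c "
from h import *
snap('wrist','w6')"
python3 -m pendant '{"plan":[[0.06,0.015,-0.04,0,0,0,0],[0.06,0.03,-0.08,0,0,0,0],[0.06,0.047,-0.12,0,0,0,0],[0.06,0.065,-0.162,0,0,0,0],[0.06,0.065,-0.168,0.05,0,0,0]]}'
python3 - <<'E'
from h import *
for f,c in(('w6',(.645,-.1735)),('w7',(.4778,-.1087))):
    if f=='w7': snap('wrist','w7'); s=state(); print(s['position'],s['ee_rot'])
    P,_=cloud(f); q=P.reshape(-1,3); q=q[~np.isnan(q[:,0])]
    w=q[(np.hypot(*(q[:,:2]-c).T)<.025)&(q[:,2]>.03)&(q[:,2]<.1)]
    t=w[w[:,2]>w[:,2].max()-.005]; print(f,w[:,2].max(),(t.max(0)+t.min(0))/2)
E
```

```text
t: 10.45
position: [0.646, -0.172, 0.0526]
ee_rot: [3.142, 0.0, 1.571]
wrist_force: [-0.3, -0.1, -0.6]
width: 0.0298
grasp_force: 30.0
t: 10.95
position: [0.646, -0.1721, 0.0528]
ee_rot: [3.141, 0.0, 1.571]
wrist_force: [0.4, 0.3, -0.6]
width: 0.0596
grasp_force: 0.0
t: 11.45
position: [0.6484, -0.1731, 0.1853]
ee_rot: [3.133, 0.004, 1.571]
wrist_force: [-0.3, -0.5, 0.1]
width: 0.0596
grasp_force: 0.0
t: 12.0
position: [0.4771, -0.106, 0.1342]
ee_rot: [3.134, 0.004, 1.572]
wrist_force: [2.7, -0.9, -0.7]
width: 0.0599
grasp_force: 0.0
w6 0.06761363982870772 [ 0.64641325 -0.17452049  0.06513169]
[ 0.47160628 -0.10412785  0.12379229] [-3.13421399 -0.00328731  1.57125545]
w7 0.0655084762759634 [ 0.47770039 -0.1084753   0.06300888]
```

Coupler placed with its top at the expected height. Picking the plug for the nearer blue bay.

```bash
python3 -m pendant '{"plan":[[0.06,0,0,0,0,0,0],[0.06,0,0,0.03,0,0,0],[0.06,0,0,0.06,0,0,0],[0.06,0,0,0.082,0,0,0],[0.06,0,0,0.082,0,0,0]]}'
python3 -m pendant '{"plan":[[0.015,0,0,0,0,0,0],[0.015,0,0,0,0,0,0],[0.015,0,0,0,0,0,0],[0.015,0,0,0,0,0,0],[0.015,0,0,0,0,0,0]]}'
python3 -m pendant '{"plan":[[0.015,0,0,0,0,0,0],[0.015,0,0,-0.02,0,0,0],[0.015,0,0,-0.06,0,0,0],[0.015,0,0,-0.1,0,0,0],[0.015,0,0,-0.12,0,0,0]]}'
python3 -m pendant '{"plan":[[0.015,0.03,0.016,0,0,0,0],[0.015,0.07,0.037,0,0,0,0],[0.015,0.11,0.058,0,0,0,0],[0.015,0.15,0.079,0,0,0,0],[0.015,0.19,0.1,0,0,0,0]]}'
python3 -m pendant '{"plan":[[0.015,0.04,0.02,0,0,0,0],[0.015,0.08,0.04,0,0,0,0],[0.015,0.0865,0.044,0.02,0,0,0],[0.015,0.0865,0.044,0.06,0,0,0],[0.015,0.0865,0.044,0.08,0,0,0]]}'
python3 - <<'E'
from h import *
s=state();print(s['position'],s['wrist_force']); snap('wrist','w8')
E
```

```text
t: 12.55
position: [0.4775, -0.1069, 0.0459]
ee_rot: [-3.137, -0.002, 1.57]
wrist_force: [0.1, -0.2, -0.2]
width: 0.0602
grasp_force: 0.0
t: 13.05
position: [0.4786, -0.1073, 0.049]
ee_rot: [3.14, 0.001, 1.571]
wrist_force: [0.1, 0.6, 5.7]
width: 0.0315
grasp_force: 30.0
t: 13.55
position: [0.4791, -0.1075, 0.1714]
ee_rot: [3.137, 0.002, 1.571]
wrist_force: [0.9, -0.9, -0.5]
width: 0.0319
grasp_force: 30.0
t: 14.05
position: [0.5784, 0.0847, 0.1681]
ee_rot: [-3.142, 0.0, 1.571]
wrist_force: [0.2, -0.3, -0.4]
width: 0.0315
grasp_force: 30.0
t: 14.55
position: [0.6202, 0.1702, 0.0848]
ee_rot: [-3.137, 0.0, 1.572]
wrist_force: [-0.8, 0.3, -0.7]
width: 0.0316
grasp_force: 30.0
[0.62020383 0.17018133 0.08481274] [-0.83904582  0.25203486 -0.72375687]
```

View pics/w8.png

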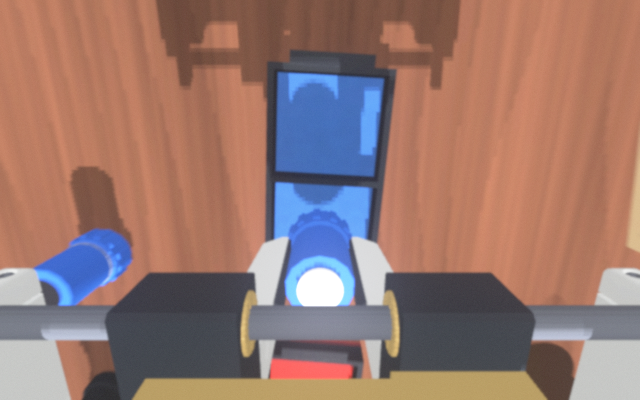

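The plug hangs upright at (320,265), centred on the lower blue bay. Placing it, then on to the connector.

```bash
python3 -m pendant '{"plan":[[0.015,-0.001,0,0.015,0,0,0],[0.015,-0.001,0,0.028,0,0,0],[0.015,-0.001,0,0.035,0,0,0],[0.015,-0.001,0,0.035,0,0,0],[0.015,-0.001,0,0.035,0,0,0]]}'
python3 -m pendant '{"plan":[[0.06,0,0,0,0,0,0],[0.06,0,0,0,0,0,0],[0.06,0,0,0,0,0,0],[0.06,0,0,0,0,0,0],[0.06,0,0,0,0,0,0]]}'
python3 -m pendant '{"plan":[[0.06,0,0,-0.02,0,0,0],[0.06,0,0,-0.06,0,0,0],[0.06,0,0,-0.1,0,0,0],[0.06,0,0,-0.127,0,0,0],[0.06,0,0,-0.127,0,0,0]]}'
python3 -c "
from h import *
snap('wrist','w9')"
python3 -m pendant '{"plan":[[0.06,-0.006,-0.04,0,0,0,0],[0.06,-0.012,-0.08,0,0,0,0],[0.06,-0.018,-0.12,0,0,0,0],[0.06,-0.025,-0.16,0,0,0,0],[0.06,-0.025,-0.163,0.05,0,0,0]]}'
python3 - <<'E'
from h import *
for f,c in(('w9',(.622,.1675)),('w10',(.4594,.1418))):
    if f=='w10': snap('wrist','w10'); s=state(); print(s['position'],s['ee_rot'])
    P,_=cloud(f); q=P.reshape(-1,3); q=q[~np.isnan(q[:,0])]
    w=q[(np.hypot(*(q[:,:2]-c).T)<.025)&(q[:,2]>.03)&(q[:,2]<.1)]
    t=w[w[:,2]>w[:,2].max()-.005]; print(f,w[:,2].max(),(t.max(0)+t.min(0))/2)
E
```

```text
t: 15.1
position: [0.6225, 0.1684, 0.0536]
ee_rot: [3.14, -0.0, 1.57]
wrist_force: [-0.3, 0.6, -1.0]
width: 0.0317
grasp_force: 30.0
t: 15.6
position: [0.622, 0.1685, 0.0531]
ee_rot: [3.141, -0.0, 1.571]
wrist_force: [-0.1, 0.0, 0.4]
width: 0.0594
grasp_force: 0.0
t: 16.1
position: [0.6247, 0.1688, 0.1854]
ee_rot: [3.132, -0.001, 1.571]
wrist_force: [0.6, -0.3, -0.2]
width: 0.0604
grasp_force: 0.0
t: 16.65
position: [0.4582, 0.1436, 0.1341]
ee_rot: [3.133, -0.001, 1.572]
wrist_force: [2.1, -0.1, -0.3]
width: 0.0601
grasp_force: 0.0
w9 0.06974988333846927 [0.6230953  0.16752223 0.06725276]
[0.45276103 0.14301078 0.12387815] [-3.13413086e+00  6.06626358e-04  1.57089616e+00]
w10 0.06361910555777589 [0.45924673 0.14174618 0.06116899]
```

```bash
python3 -m pendant '{"plan":[[0.06,0,0,0,0,0,0],[0.06,0,0,0.03,0,0,0],[0.06,0,0,0.06,0,0,0],[0.06,0,0,0.082,0,0,0],[0.06,0,0,0.082,0,0,0]]}'
python3 -m pendant '{"plan":[[0.015,0,0,0,0,0,0],[0.015,0,0,0,0,0,0],[0.015,0,0,0,0,0,0],[0.015,0,0,0,0,0,0],[0.015,0,0,0,0,0,0]]}'
python3 -m pendant '{"plan":[[0.015,0,0,0,0,0,0],[0.015,0,0,-0.02,0,0,0],[0.015,0,0,-0.06,0,0,0],[0.015,0,0,-0.1,0,0,0],[0.015,0,0,-0.12,0,0,0]]}'
python3 -m pendant '{"plan":[[0.015,0.017,0.03,0,0,0,0],[0.015,0.037,0.065,0,0,0,0],[0.015,0.057,0.1,0,0,0,0],[0.015,0.077,0.135,0,0,0,0],[0.015,0.094,0.166,0,0,0,0]]}'
python3 -m pendant '{"plan":[[0.015,0,0,0,0,0,0],[0.015,0,0,0.02,0,0,0],[0.015,0,0,0.05,0,0,0],[0.015,0,0,0.08,0,0,0],[0.015,0,0,0.08,0,0,0]]}'
python3 - <<'E'
from h import *
s=state();print(s['position'],s['wrist_force']); snap('wrist','w11')
E
```

```text
t: 17.2
position: [0.4583, 0.1433, 0.0461]
ee_rot: [-3.136, 0.0, 1.571]
wrist_force: [-0.4, 0.2, -0.3]
width: 0.0603
grasp_force: 0.0
t: 17.7
position: [0.4597, 0.1435, 0.0491]
ee_rot: [3.14, -0.0, 1.571]
wrist_force: [-0.2, -0.7, 4.5]
width: 0.0311
grasp_force: 30.0
t: 18.2
position: [0.4602, 0.1436, 0.1715]
ee_rot: [3.137, -0.0, 1.571]
wrist_force: [0.7, -0.5, -1.9]
width: 0.0315
grasp_force: 30.0
t: 18.7
position: [0.6262, 0.2385, 0.1679]
ee_rot: [-3.142, -0.0, 1.571]
wrist_force: [-0.4, 0.5, -1.0]
width: 0.0321
grasp_force: 30.0
t: 19.2
position: [0.6207, 0.2363, 0.0834]
ee_rot: [-3.132, 0.002, 1.571]
wrist_force: [-1.1, -0.6, -1.0]
width: 0.0316
grasp_force: 30.0
[0.62070163 0.23630649 0.08338116] [-1.07802883 -0.63441547 -0.9860062 ]
```

View pics/w11.png

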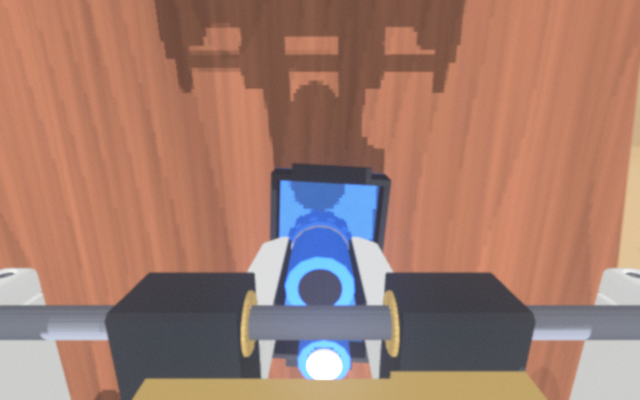

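The connector hangs upright at (320,270), centred on the upper blue bay, with the plug standing behind it (323,362). Placing it, then on to the sprinkler.

```bash
python3 -m pendant '{"plan":[[0.015,-0.001,0,0.015,0,0,0],[0.015,-0.001,0,0.028,0,0,0],[0.015,-0.001,0,0.035,0,0,0],[0.015,-0.001,0,0.035,0,0,0],[0.015,-0.001,0,0.035,0,0,0]]}'
python3 -m pendant '{"plan":[[0.06,0,0,0,0,0,0],[0.06,0,0,0,0,0,0],[0.06,0,0,0,0,0,0],[0.06,0,0,0,0,0,0],[0.06,0,0,0,0,0,0]]}'
python3 -m pendant '{"plan":[[0.06,0,0,-0.02,0,0,0],[0.06,0,0,-0.06,0,0,0],[0.06,0,0,-0.1,0,0,0],[0.06,0,0,-0.127,0,0,0],[0.06,0,0,-0.127,0,0,0]]}'
python3 -c "
from h import *
snap('wrist','w12')"
python3 -m pendant '{"plan":[[0.06,-0.03,-0.025,0,0,0,0],[0.06,-0.065,-0.054,0,0,0,0],[0.06,-0.1,-0.083,0,0,0,0],[0.06,-0.135,-0.112,0,0,0,0],[0.06,-0.17,-0.141,0,0,0,0]]}'
python3 -m pendant '{"plan":[[0.06,-0.035,-0.029,0,0,0,0],[0.06,-0.052,-0.043,0,0,0,0],[0.06,-0.052,-0.043,0.02,0,0,0],[0.06,-0.052,-0.043,0.04,0,0,0],[0.06,-0.052,-0.043,0.04,0,0,0]]}'
python3 - <<'E'
from h import *
for f,c in(('w12',(.625,.2355)),('w13',(.441,.0125))):
    if f=='w13': snap('wrist','w13'); s=state(); print(s['position'],s['ee_rot'])
    P,_=cloud(f); q=P.reshape(-1,3); q=q[~np.isnan(q[:,0])]
    w=q[(np.hypot(*(q[:,:2]-c).T)<.025)&(q[:,2]>.03)&(q[:,2]<.1)]
    t=w[w[:,2]>w[:,2].max()-.005]; print(f,w[:,2].max(),(t.max(0)+t.min(0))/2)
E
```

```text
t: 19.75
position: [0.6251, 0.2365, 0.0531]
ee_rot: [3.141, -0.0, 1.571]
wrist_force: [0.3, 0.3, -0.0]
width: 0.0319
grasp_force: 30.0
t: 20.25
position: [0.625, 0.2365, 0.0531]
ee_rot: [3.142, -0.0, 1.571]
wrist_force: [-0.4, -0.5, -0.8]
width: 0.0594
grasp_force: 0.0
t: 20.75
position: [0.6276, 0.2371, 0.1857]
ee_rot: [3.132, -0.002, 1.571]
wrist_force: [0.6, -0.6, 0.9]
width: 0.0601
grasp_force: 0.0
t: 21.3
position: [0.4816, 0.0655, 0.1783]
ee_rot: [-3.139, -0.0, 1.571]
wrist_force: [-0.5, -0.7, -0.3]
width: 0.0601
grasp_force: 0.0
t: 21.8
position: [0.438, 0.0148, 0.137]
ee_rot: [-3.134, -0.002, 1.57]
wrist_force: [-0.6, -0.2, 0.8]
width: 0.06
grasp_force: 0.0
w12 0.0675603086755886 [0.625675  0.2348073 0.0650606]
[0.43913215 0.01474189 0.13830603] [-3.13654641e+00 -1.13021322e-03  1.57045901e+00]
w13 0.06469178624971661 [0.44092533 0.01227369 0.06219253]
```

```bash
python3 -m pendant '{"plan":[[0.06,0,0,0,0,0,0],[0.06,0,0,0.03,0,0,0],[0.06,0,0,0.06,0,0,0],[0.06,0,0,0.081,0,0,0],[0.06,0,0,0.081,0,0,0]]}'
python3 -m pendant '{"plan":[[0.015,0,0,0,0,0,0],[0.015,0,0,0,0,0,0],[0.015,0,0,0,0,0,0],[0.015,0,0,0,0,0,0],[0.015,0,0,0,0,0,0]]}'
python3 -m pendant '{"plan":[[0.015,0,0,0,0,0,0],[0.015,0,0,-0.02,0,0,0],[0.015,0,0,-0.05,0,0,0],[0.015,0,0,-0.08,0,0,0],[0.015,0,0,-0.1,0,0,0]]}'
python3 -m pendant '{"plan":[[0.015,0.003,0.03,0,0,0,0],[0.015,0.006,0.065,0,0,0,0],[0.015,0.01,0.1,0,0,0,0],[0.015,0.013,0.14,0,0,0,0],[0.015,0.016,0.1725,0,0,0,0]]}'
python3 -m pendant '{"plan":[[0.015,0,0,0,0,0,0],[0.015,0,0,0.02,0,0,0],[0.015,0,0,0.04,0,0,0],[0.015,0,0,0.06,0,0,0],[0.015,0,0,0.06,0,0,0]]}'
python3 - <<'E'
from h import *
s=state();print(s['position'],s['wrist_force']); snap('wrist','w14'); snap('side','s14')
a=cv2.imread('pics/w14.png'); b=cv2.imread('pics/s14.png')[90:290,230:390]
cv2.imwrite('pics/c14.png',np.hstack([cv2.resize(a,(480,300)),cv2.resize(b,(240,300))]))
E
```

```text
t: 22.35
position: [0.4396, 0.015, 0.0575]
ee_rot: [-3.137, -0.001, 1.571]
wrist_force: [-0.4, 0.4, 0.3]
width: 0.0601
grasp_force: 0.0
t: 22.85
position: [0.4417, 0.0143, 0.06]
ee_rot: [3.14, 0.0, 1.571]
wrist_force: [0.3, 0.2, 6.1]
width: 0.0332
grasp_force: 30.0
t: 23.35
position: [0.4415, 0.0144, 0.1611]
ee_rot: [3.14, 0.0, 1.571]
wrist_force: [-0.0, 0.5, -0.8]
width: 0.0331
grasp_force: 30.0
t: 23.85
position: [0.6152, 0.0306, 0.159]
ee_rot: [3.141, 0.0, 1.571]
wrist_force: [-0.3, -0.3, -1.3]
width: 0.033
grasp_force: 30.0
t: 24.35
position: [0.6103, 0.0307, 0.0961]
ee_rot: [-3.135, -0.001, 1.571]
wrist_force: [-0.8, -0.2, -1.3]
width: 0.0332
grasp_force: 30.0
[0.61025016 0.03068559 0.09612332] [-0.78059864 -0.17007758 -1.30279157]
```

View pics/c14.png

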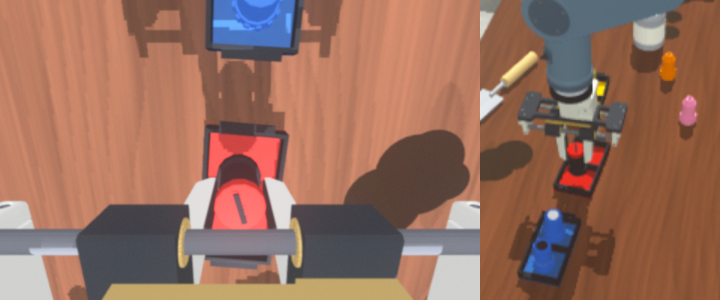

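The sprinkler hangs upright by its cap at (240,200), inside the upper red bay. Placing it and backing off well clear.

```bash
python3 -m pendant '{"plan":[[0.015,-0.001,0,0.015,0,0,0],[0.015,-0.001,0,0.028,0,0,0],[0.015,-0.001,0,0.035,0,0,0],[0.015,-0.001,0,0.035,0,0,0],[0.015,-0.001,0,0.035,0,0,0]]}'
python3 -m pendant '{"plan":[[0.06,0,0,0,0,0,0],[0.06,0,0,0,0,0,0],[0.06,0,0,0,0,0,0],[0.06,0,0,0,0,0,0],[0.06,0,0,0,0,0,0]]}'
python3 -m pendant '{"plan":[[0.06,0,0,-0.02,0,0,0],[0.06,0,0,-0.06,0,0,0],[0.06,0,0,-0.1,0,0,0],[0.06,0,0,-0.14,0,0,0],[0.06,0,0,-0.18,0,0,0]]}'
python3 -m pendant '{"plan":[[0.06,0,-0.04,0,0,0,0],[0.06,0,-0.08,0,0,0,0],[0.06,0,-0.12,0,0,0,0],[0.06,0,-0.16,0,0,0,0],[0.06,0,-0.2,0,0,0,0]]}'
python3 - <<'E'
from h import *
snap('scene','s15')
P,_=cloud('s15'); q=P.reshape(-1,3); q=q[~np.isnan(q[:,0])]
for n,c in dict(noz=(.646,-.242),cou=(.645,-.1735),plug=(.622,.1675),con=(.625,.2355),spr=(.6135,.0285)).items():
    w=q[(np.hypot(*(q[:,:2]-c).T)<.03)&(q[:,2]>.01)&(q[:,2]<.1)]; t=w[w[:,2]>w[:,2].max()-.006]; print(n,w[:,2].max(),t.mean(0))
a=cv2.imread('pics/s15.png')[130:280,110:510]; cv2.imwrite('pics/c15.png',cv2.resize(a,(800,300),interpolation=cv2.INTER_CUBIC))
E
```

```text
t: 24.95
position: [0.6137, 0.0295, 0.0643]
ee_rot: [3.141, 0.0, 1.571]
wrist_force: [0.1, -0.1, -1.1]
width: 0.0327
grasp_force: 30.0
t: 25.45
position: [0.6135, 0.0294, 0.0642]
ee_rot: [3.141, 0.0, 1.571]
wrist_force: [-0.0, 0.2, 0.4]
width: 0.0597
grasp_force: 0.0
t: 25.95
position: [0.6132, 0.0295, 0.2458]
ee_rot: [-3.142, -0.0, 1.571]
wrist_force: [0.5, -0.2, -0.1]
width: 0.0597
grasp_force: 0.0
t: 26.45
position: [0.4118, 0.0296, 0.244]
ee_rot: [3.141, 0.0, 1.571]
wrist_force: [-0.7, 0.3, 1.6]
width: 0.0604
grasp_force: 0.0
noz 0.07278380426784914 [ 0.65022849 -0.24309748  0.06964853]
cou 0.06899920692675532 [ 0.64879279 -0.17503473  0.06627046]
plug 0.07164896672960053 [0.62451385 0.16491948 0.06792035]
con 0.06871738668246308 [0.62759519 0.23299473 0.06627513]
spr 0.06941186751667128 [0.61592706 0.02619742 0.06633832]
```

View pics/c15.png

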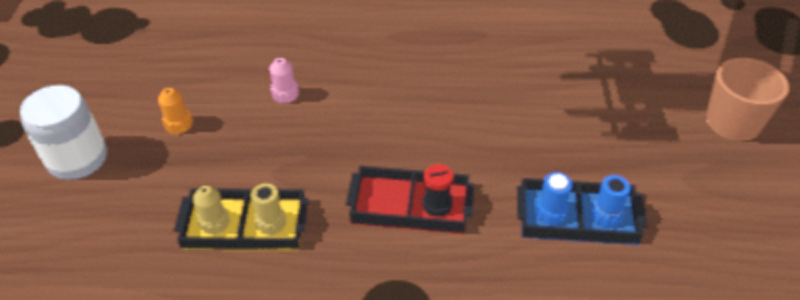

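The final view shows all five fittings upright in their own bays: nozzle (210,212), coupler (266,210), sprinkler (438,190), plug (556,200) and connector (613,203). The tin, pot and decoys are where they were.

```bash
python3 -c "
from rig import *
print(hand_in())"
```

```text
the job is handed in; nothing more can be done
None
```

All five fittings stand upright in separate bays of the right trays, with the clay pot, tin and decoys left where they were; the job was handed in after about 26.5 s on the robot's clock (no verdict was returned).

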